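# Buff both faces of a hanging stone plaque

## Robot

A 6-joint arm with a two-finger parallel gripper is mounted at the origin on a cart in front of the work surface, level with it; the furniture and walls round the work are solid. World frame = base frame: x ahead of the robot, y to its left, z up, the work surface at z = 0. Lengths are in m, angles in rad, forces in N, time in s.
With the tool pointing down it reaches from about 0.3 to 0.95 m from the base axis. Payload 3.1 kg.
Tool frame: the origin (TCP) lies where the fingers leave the gripper's body, on its centre line; the fingertips stand 73 mm ahead of it and the grasp point (between the pads) lies 54 mm ahead of it; z points along the fingers, y is the line along which they close (so a half turn about z gives the same grasp; the last joint's range is limited). The gripper opens to 85 mm and grips with 20 to 120 N. Pads are 22 mm wide; open, the fingers measure 114 mm over their backs; the gripper's body (76 mm by 85 mm) begins 54 mm behind the grasp point. The pads swing forward as they close: fully open they stand 13 mm farther back than shut.
Start: joints at [1.249, 0.308, 1.634, -0, 1.2, -0.07], TCP at [0.156, 0.605, 0.304] pointing down, gripper open.
Joint ranges: [-3.06, 3.06], [-0.79, 1.96], [0.05, 2.63], [-1.19, 4.34], [0.05, 2.64], [-2.94, 2.94]. Speed limits (rad/s): [2.79, 2.79, 3.14, 3.14, 3.14, 3.14].

## Interface

Orientations are given as a unit quaternion [w, x, y, z].
In Python, from bench import robot, probe_bus, read_camera gives the robot as it stands (robot), with the cameras as plain functions and the readings (probe_bus). Calls block until the motion is done:
- robot.move_ptp(position, orientation): joint-space move of the TCP to a pose.
- robot.move_l(position, attitude=None, feed=0.15, contact_N=None): straight line of the TCP; attitude=None keeps the orientation; feed is the mean speed in m/s. With contact_N (N) it stops when the force on the tool has changed by that much, and returns True; else False.
- robot.movej(angles): joint-space move.
- robot.gripper_open() and robot.close_gripper(force=None): open the fingers fully, or close them until they stop; force is the grip in N (None keeps the last).
- robot.pause(seconds).
- robot.solve_ik(position, orientation): joint angles nearest the present ones, or None.
- probe_bus.get_state(): the state.
- read_camera(name): name is "side" or "top"; returns a dict with "img" (384x512x3 uint8, blue, green, red), "camera_matrix" (3x3 intrinsics, pixels), "k1" (the pictures are not rectified: a ray, as slopes to the right and down, at radius r is drawn at 1 + k1 r^2 times it, then the intrinsics apply), "extrinsics" (4x4, takes a point from world to camera coordinates). Camera axes: x right, y down, z forward; pixel columns grow to the right and rows downward; lengths in m; the calibration is good to about 2 mm. A picture is of the moment at which its call begins. There is no depth.
A pose or a line that the arm cannot do raises robot.Unreachable and nothing moves.
- robot.hand_in(): hands the job in; it is judged then, once.
The state is a dict: "clock": time; "joint_positions": joint angles; "qvel": joint speeds; "effort": joint torques, N m; "tool_pos": TCP position; "tool_rot": TCP orientation; "force": force on the tool from outside, world axes, zero at the start; "torque": the same for the moment, N m; "grip_width": finger opening in m; "grip_force": force on a finger pad.
Only numpy, scipy, OpenCV 4.12 (cv2) and the standard library are available. Lean on these libraries where they do the work, as an engineer would, in place of code of your own. Each camera call takes 0.05 s, during which the arm holds its last target. There are 200 camera calls.

## Task

Take the stone plaque up and off its hook and rub its blue-marked face along the sprung felt bar from the left end to the right end, upright and flat against the felt, pushing the bar back lightly on its springs but never to their stop. Then turn the plaque round and rub its red-marked face along the felt in the same way, left to right. Finally set it down (do not drop it) standing upright in the middle of the cork mat and let go, leaving the other things on the bench where they are.

Things in the scene. Friction and masses are not known exactly. Their poses are not given: they have to be found in the camera images.
- plaque: Workpiece, 0.22 kg, 130 mm high along z; origin at the centre of its underside. Pale marble tablet 28 (x) x 50 (y) x 46 mm high below, brass clamp and window frame above it, square stem on top. Strips on the brass and the halves of the stem's top are red on the -x side, blue on the +x side. At the start it hangs on the peg, red side toward the robot and the peg's free end.
- stem (a point): Middle of the plaque's square aluminium stem, 16 x 16 mm with flat sides square to the plaque's x and y, from 88 to 130 mm above the underside; to be gripped from above, across either pair of sides. This point: plaque (0, 0, 109) mm
- window (a point): Apex of the hanging window's inverted-V roof, where it rests on the peg: plaque (0, 0, 78) mm. The window is open right through along x, 20 mm wide (y), from 54 to 78 mm above the underside; the brass head over it is 32 mm wide (y), 16 mm thick, 80 to 88 mm above the underside.
- blue_face (a point): Centre of the tablet's blue-marked broad face: plaque (14, 0, 23) mm
- red_face (a point): Centre of the tablet's red-marked broad face: plaque (-14, 0, 23) mm
- hook_stand: Fixed dark steel stand: base plate 130 x 90 x 10 mm, post 125 mm high at x = 45 to 57 mm, and a level round peg 8 mm thick from the post in the -x direction, axis at z = 119 mm. Origin on the bench below the middle of the peg, where the plaque hangs (underside 46 mm above the bench). x points away from the robot, turned by up to 0.3 rad.
- peg_tip (a point): Upturned free end of the peg: stand (-34, 0, 128) mm; its top is at z = 132 mm, 9 mm above the peg's top. To pass it, raise the plaque about 12 mm (10 to 14) from where it hangs, then draw it level in the stand's -x direction by at least 60 mm.
- buff: Fixed buffing fixture: green base plate and upright bracket (69 mm high, 150 mm wide) at x = 0 to 62 mm, in front of it (toward the robot) a grey felt bar on springs. Origin on the bench; x points away from the robot, the way the bar is pushed back, turned by up to 0.3 rad; y points to the bar's left end as the robot sees it. The bench before the felt is clear.
- felt_face (a point): Centre of the felt's flat upright front face, moves with the bar: buff (-20, 0, 45) mm when free. The felt is 120 mm long (y) and 46 mm high (z = 22 to 68 mm): level with the tablet when the plaque's underside is 22 mm above the bench. Rub with the tablet's middle going from about y = +30 to y = -30 mm of the buff.
- felt_bar (a joint): How far the felt bar is pushed back along the buff's +x, in m: 0 free, 0.016 at its stop. Spring about 250 N/m (2 N at 8 mm), returns by itself. 5 to 10 mm is a right light push (at least 3 mm counts; over 14 mm is too hard).
- cork_mat: Fixed square cork mat 120 x 120 mm, 6 mm thick; origin at the centre of its underside, on the bench
- stone_5: Bystander: brown rough stone 44 x 66 x 23 mm on the bench at the left
- stone_6: Bystander: cream rough stone 37 x 50 x 33 mm on the bench at the left
- screwdriver_red: Bystander: screwdriver with red handle, 190 mm long, on the bench at the right
- spanner_17: Bystander: steel spanner 26 x 167 x 6 mm lying near the front edge
- slab_agate_a: Bystander: banded orange agate slab 65 x 86 x 6 mm at the right
- oxide_pot: Bystander: white pot with green lid, 53 mm across, 65 mm high, at the back left

How it is judged:
On the way, in this order (a step that is already met when the one before it is completed fails the run):
1. the plaque is held and clear of the hook (horizontal distance between plaque and hook_stand above 0.07 m and contact force between the fingers and plaque above 1 N), for 0.1 s.
2. blue face flat on the felt at its left part, bar pushed back (value of joint felt_bar above 0.003 m and contact force between plaque and buff above 0.3 N and x of blue_face in the frame of buff above -0.024 m and angle between the x axis of plaque and the x axis of buff, either way round below 0.15 rad and angle between plaque's own z axis and vertical below 0.15 rad and z of plaque in the frame of buff between 0.002 and 0.042 m and y of plaque in the frame of buff above 0.018 m), for 0.1 s.
3. blue face rubbing past the middle of the felt, bar still pushed back (value of joint felt_bar above 0.003 m and contact force between plaque and buff above 0.3 N and x of blue_face in the frame of buff above -0.024 m and angle between the x axis of plaque and the x axis of buff, either way round below 0.15 rad and angle between plaque's own z axis and vertical below 0.15 rad and z of plaque in the frame of buff between 0.002 and 0.042 m and y of plaque in the frame of buff between -0.01 and 0.01 m), for 0.04 s.
4. blue face flat on the felt at its right part, bar still pushed back (value of joint felt_bar above 0.003 m and contact force between plaque and buff above 0.3 N and x of blue_face in the frame of buff above -0.024 m and angle between the x axis of plaque and the x axis of buff, either way round below 0.15 rad and angle between plaque's own z axis and vertical below 0.15 rad and z of plaque in the frame of buff between 0.002 and 0.042 m and y of plaque in the frame of buff below -0.018 m), for 0.04 s.
5. red face flat on the felt at its left part, bar pushed back (value of joint felt_bar above 0.003 m and contact force between plaque and buff above 0.3 N and x of red_face in the frame of buff above -0.024 m and angle between the x axis of plaque and the x axis of buff, either way round below 0.15 rad and angle between plaque's own z axis and vertical below 0.15 rad and z of plaque in the frame of buff between 0.002 and 0.042 m and y of plaque in the frame of buff above 0.018 m), for 0.1 s.
6. red face rubbing past the middle of the felt, bar still pushed back (value of joint felt_bar above 0.003 m and contact force between plaque and buff above 0.3 N and x of red_face in the frame of buff above -0.024 m and angle between the x axis of plaque and the x axis of buff, either way round below 0.15 rad and angle between plaque's own z axis and vertical below 0.15 rad and z of plaque in the frame of buff between 0.002 and 0.042 m and y of plaque in the frame of buff between -0.01 and 0.01 m), for 0.04 s.
7. red face flat on the felt at its right part, bar still pushed back (value of joint felt_bar above 0.003 m and contact force between plaque and buff above 0.3 N and x of red_face in the frame of buff above -0.024 m and angle between the x axis of plaque and the x axis of buff, either way round below 0.15 rad and angle between plaque's own z axis and vertical below 0.15 rad and z of plaque in the frame of buff between 0.002 and 0.042 m and y of plaque in the frame of buff below -0.018 m), for 0.04 s.
8. the plaque is set on the mat while still held (not dropped) (horizontal distance between plaque and cork_mat below 0.035 m and angle between plaque's own z axis and vertical below 0.1 rad and z of plaque in the frame of cork_mat between 0.002 and 0.01 m and contact force between the fingers and plaque above 0.5 N and contact force between plaque and cork_mat above 0.2 N), for 0.04 s.
At the end, for the whole second after the job is handed in: The plaque stands upright (within 0.1 rad) and at rest on the cork mat, its middle within 35 mm of the mat's middle, released; the felt bar is back at its free position (horizontal distance between plaque and cork_mat below 0.035 m and angle between plaque's own z axis and vertical below 0.1 rad and z of plaque in the frame of cork_mat between 0.002 and 0.01 m and contact force between the fingers and plaque below 0.05 N and linear speed of plaque below 0.02 m/s and value of joint felt_bar below 0.002 m); the robot touches nothing.
It fails at once if a bystander is moved by more than 30 mm (distance of any of stone_5, stone_6, screwdriver_red, spanner_17, slab_agate_a, oxide_pot from where it was at the start of the episode above 0.03 m).
It fails at once if the felt bar is pushed back beyond 14 mm (value of joint felt_bar above 0.014 m).
It also fails if it takes over 72 s, if anything falls off the work surface, if the arm or the gripper's body presses on something with over 40 N, if the wrist force passes 120 N, or if a joint passes its speed limit or range.

## Working session

There is one attempt and no reset: what is moved stays moved. The work goes in short steps, each a Python script; the robot and the scene stay as the last script left them, time stands still between calls to the robot, and variables do not carry over. Pictures are saved under pics/ and viewed, at most 10 in all, crops included, and the job is handed in when it is done.

```bash
ls; mkdir -p pics
python3 - <<'E'
from bench import robot, probe_bus, read_camera
import cv2,numpy as np
for n in("top","side"):
    c=read_camera(n); cv2.imwrite(f"pics/{n}0.png",c["img"]); np.savez(f"{n}0.npz",**{k:np.array(v) for k,v in c.items()})
    print(n,c["camera_matrix"],c["k1"],np.round(c["extrinsics"],4))
s=probe_bus.get_state();print(s)
E
```

```text
bench.py
pics
top [[393.83857769   0.         258.84822724]
 [  0.         393.83857769 192.58450331]
 [  0.           0.           1.        ]] -0.13246519791307917 [[-0.0337 -0.9994 -0.003  -0.0188]
 [-0.9751  0.0336 -0.2193  0.5319]
 [ 0.2192 -0.0045 -0.9757  1.4805]
 [ 0.      0.      0.      1.    ]]
side [[358.14279933   0.         254.68249711]
 [  0.         358.14279933 195.52335236]
 [  0.           0.           1.        ]] -0.0163277321271862 [[-0.9975 -0.0681  0.0193  0.5066]
 [-0.0473  0.4374 -0.898   0.131 ]
 [ 0.0527 -0.8967 -0.4395  1.137 ]
 [ 0.      0.      0.      1.    ]]
{'clock': 0.1, 'joint_positions': array([ 1.24930747e+00,  3.08885949e-01,  1.63501280e+00,  1.44541471e-05,
        1.19972896e+00, -6.97063744e-02]), 'qvel': array([-0.00057437, -0.00221023, -0.0029411 , -0.00021988, -0.00069169,
       -0.00204021]), 'effort': array([-4.90276725e-04, -4.16409838e+01, -2.77646184e+01, -7.47896797e-05,
        3.99457233e-03, -2.03403715e-05]), 'tool_pos': array([0.15555056, 0.60473668, 0.30280383]), 'tool_rot': array([-2.04364206e-04,  1.25561511e-01,  9.92085315e-01, -9.96820240e-04]), 'force': array([-0.16880665,  0.67690241,  0.00957832]), 'torque': array([ 0.00222951, -0.04334391,  0.00605511]), 'grip_force': 0.0, 'grip_width': 0.0853166768225387}
```

View pics/top0.png

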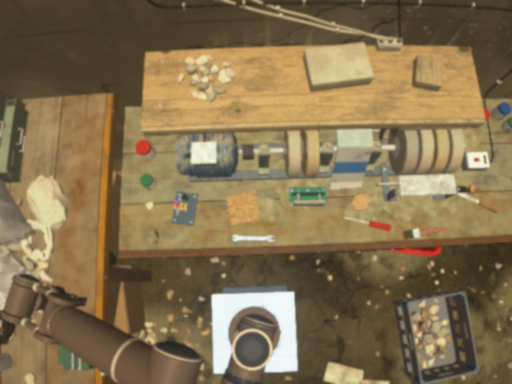

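View pics/side0.png

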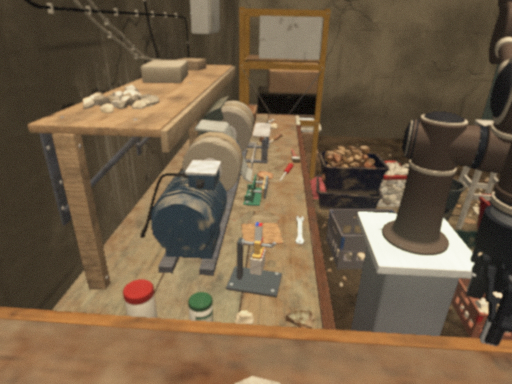

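The top view shows the hook stand at about (184,208), the mat at (243,207) and the buff at (307,195). In the side view the plaque is at about (257,245) and the stand base at (255,280). Next I'll enlarge these areas.

Run:
```python
import cv2,numpy as np
t=np.load("top0.npz")["img"];s=np.load("side0.npz")["img"]
r=lambda im,x,y,w,h,k:cv2.resize(im[y:y+h,x:x+w],None,fx=k,fy=k,interpolation=cv2.INTER_NEAREST)
cv2.imwrite("pics/tc.png",r(t,165,178,170,56,4.7)); 
cv2.imwrite("pics/sc.png",r(s,220,165,80,135,4.4))
```

```text
(no output)
```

View pics/tc.png

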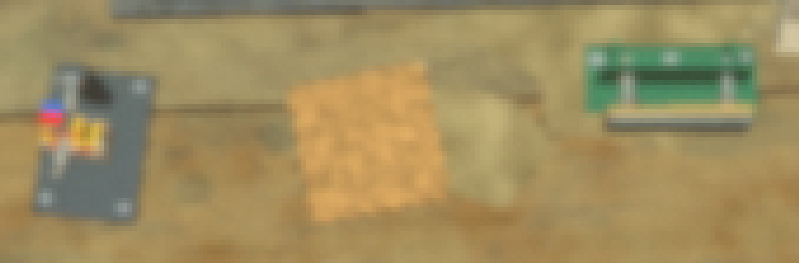

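View pics/sc.png

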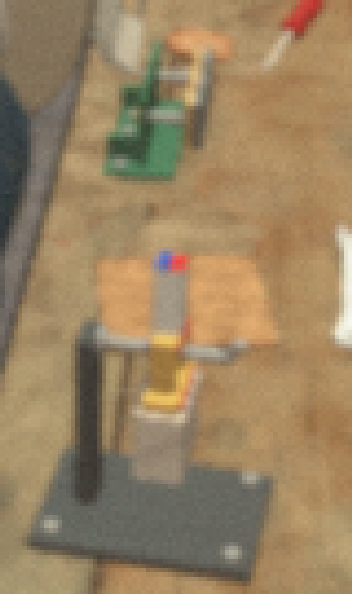

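The crops show:
- **Stem top:** top view blue/red at about (175.5,203); side view blue at (258,224) and red at (261,225).
- **Stand base:** grey quad.
- **Mat:** orange quad.
- **Buff:** felt strip from about (294,204) to (325,205).

Now to measure.

```bash
cat > vis.py <<'E'
import cv2,numpy as np
def rays(c,px):
    px=np.asarray(px,float).reshape(-1,1,2)
    n=cv2.undistortPoints(px,c["camera_matrix"],np.array([float(c["k1"]),0,0,0])).reshape(-1,2)
    R,t=c["extrinsics"][:3,:3],c["extrinsics"][:3,3]
    d=np.c_[n,np.ones(len(n))]@R
    return -R.T@t,d/np.linalg.norm(d,axis=1)[:,None]
def plane(c,px,z):
    o,d=rays(c,px); return o+d*((z-o[2])/d[:,2])[:,None]
def tri(c1,p1,c2,p2):
    o1,d1=rays(c1,p1);o2,d2=rays(c2,p2);d1,d2=d1[0],d2[0]
    s=np.linalg.lstsq(np.c_[d1,-d2],o2-o1,rcond=None)[0]
    a,b=o1+s[0]*d1,o2+s[1]*d2
    return (a+b)/2,np.linalg.norm(a-b)
def cen(w): # weighted centroid
    y,x=np.mgrid[:w.shape[0],:w.shape[1]]; return np.array([(w*x).sum(),(w*y).sum()])/w.sum()
def box(m,x0,y0,x1,y1):
    o=np.zeros_like(m); o[y0:y1,x0:x1]=m[y0:y1,x0:x1]; return o
E
cat > m1.py <<'E'
from vis import *
np.set_printoptions(precision=4,suppress=True,linewidth=180)
t=dict(np.load("top0.npz"));s=dict(np.load("side0.npz"))
def rb(c,b):
    i=c["img"].astype(float); B,G,R=i[...,0],i[...,1],i[...,2]
    bl=box(np.clip(B-R-25,0,None)*(B-G>20),*b); 
    rd=box(np.clip(R-G-60,0,None)*(np.abs(B-G)<60)*(R-B>35),*b)
    return cen(bl),cen(rd),(bl>0).sum(),(rd>0).sum()
bt=rb(t,(170,195,182,207)); bs=rb(s,(250,218,266,230))
print("top",bt,"side",bs)
for k in (0,1): print("bluered"[k*4:k*4+4],tri(t,bt[k],s,bs[k]))
hs=lambda c:cv2.cvtColor(c["img"],cv2.COLOR_BGR2HSV)
def quad(m,c,z,name):
    m=cv2.morphologyEx(m,cv2.MORPH_CLOSE,np.ones((5,5),np.uint8))
    cs,_=cv2.findContours(m,cv2.RETR_EXTERNAL,cv2.CHAIN_APPROX_NONE); k=max(cs,key=cv2.contourArea)
    p=plane(c,k.reshape(-1,2),z); r=cv2.minAreaRect((p[:,:2]*1000).astype(np.float32))
    print(name,"rect mm",r); return k
h=hs(t)
def mask(h,lo,hi,b): return box(cv2.inRange(h,np.array(lo),np.array(hi)),*b)
print(h[207,243],h[186:226:4,190],h[198,290:300])
mt=mask(h,(8,115,140),(20,255,255),(222,188,262,228)); quad(mt,t,.006,"mat")
st=cv2.inRange(h,np.array((0,0,30)),np.array((180,70,130))); st=box(st,170,188,200,228); quad(st,t,.010,"base")
gr=mask(h,(60,70,40),(95,255,255),(285,183,330,206)); quad(gr,t,.069,"green@69"); quad(gr,t,.006,"green@6")
H=hs(s); ms=mask(H,(5,95,120),(18,255,255),(240,222,286,246)); quad(ms,s,.006,"mat side")
g=cv2.cvtColor(t["img"],cv2.COLOR_BGR2GRAY)
print(g[194:212,296:324:3]); 
v=t["img"].copy(); 
for m,cl in((mt,(255,0,0)),(st,(0,0,255)),(gr,(255,0,255))): v[m>0]=cl
v2=s["img"].copy(); v2[ms>0]=(255,0,0)
a=cv2.resize(v[178:234,165:335],None,fx=4.7,fy=4.7,interpolation=0); b=cv2.resize(v2[165:300,215:305],None,fx=2.4,fy=2.4,interpolation=0)
o=np.zeros((600,800,3),np.uint8);o[:a.shape[0],:a.shape[1]]=a[:, :800];o[270:270+b.shape[0],:b.shape[1]]=b; cv2.imwrite("pics/mask.png",o)
E
python3 m1.py
```

```text
top (array([175.7605, 199.7023]), array([175.2669, 202.698 ]), np.int64(7), np.int64(15)) side (array([256.6338, 223.6185]), array([260.2458, 224.0466]), np.int64(8), np.int64(17))
blue (array([0.4887, 0.2648, 0.175 ]), np.float64(0.0003295303254555956))
red (array([0.4789, 0.2664, 0.175 ]), np.float64(0.002023904990774164))
[ 17 140 209] [[ 24  81 139]
 [ 23  95 163]
 [ 45  22 115]
 [ 77  21 108]
 [ 82  25 110]
 [ 69  16 110]
 [ 81  23 110]
 [ 87  23 111]
 [ 87  23 110]
 [ 83  16 144]] [[ 64  85 141]
 [ 71 113 142]
 [ 72 120 142]
 [ 71 116 143]
 [ 71 113 142]
 [ 70 103 141]
 [ 63  61 141]
 [ 48  39 151]
 [ 42  32 157]
 [ 48  35 145]]
mat rect mm ((478.458251953125, 34.67802047729492), (156.39015197753906, 146.77584838867188), 88.10270690917969)
base rect mm ((489.7638244628906, 264.1379089355469), (90.45677947998047, 132.70147705078125), 80.56864166259766)
green@69 rect mm ((520.0702514648438, -224.20721435546875), (47.10153579711914, 136.989501953125), 1.5215458869934082)
green@6 rect mm ((533.8607177734375, -232.4062957763672), (49.090389251708984, 142.7737274169922), 1.5215529203
[... 195 characters left out ...]
99 132  98]
 [121 138 105 106 106 107 107 113 143 110]
 [126 140 116 115 116 117 116 118 146 116]
 [127 139 118 118 119 120 120 123 144 121]
 [135 140 125 127 134 134 135 137 154 138]
 [151 155 149 150 157 159 158 161 171 162]
 [169 169 168 167 168 168 166 167 171 168]
 [162 164 163 164 159 158 156 156 153 154]
 [138 141 141 140 137 136 135 135 129 134]
 [108 108 107 106 107 106 103 105 100 111]
 [105 104 107 110 106 100  97  98  97 109]
 [130 129 133 142 131 125 119 119 120 129]
 [144 145 142 157 147 137 135 137 137 139]
 [140 146 141 154 151 140 141 140 138 142]
 [134 143 142 149 150 140 141 141 140 143]
 [133 143 144 149 151 144 142 141 143 146]
 [134 146 146 150 149 149 145 145 144 148]]
```

View pics/mask.png

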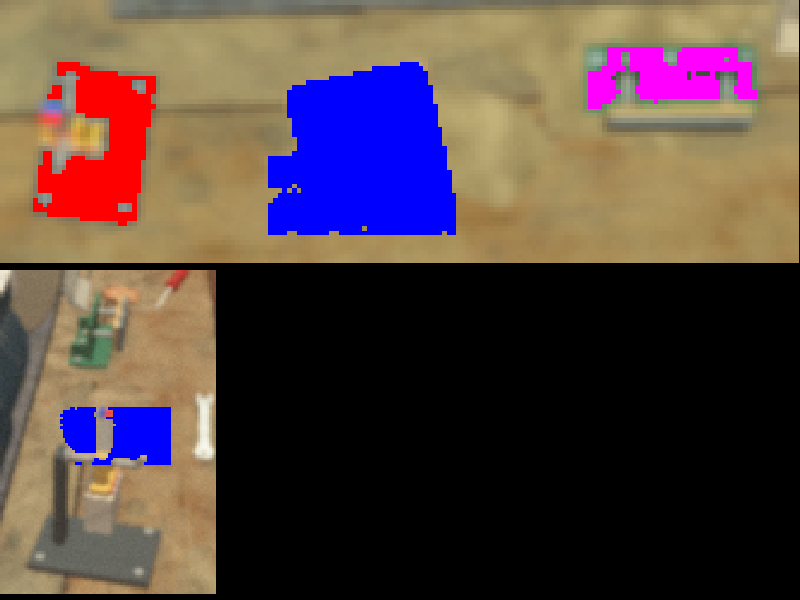

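Checks: the stem top triangulates to z = 0.175 (0.176 expected), and the stand base measures 90 x 133 with yaw about -0.165. The mat mask leaked into the bench, so I'll use a tighter one. For the felt I'll fit its edges.

```bash
cat > m2.py <<'E'
from vis import *
np.set_printoptions(precision=4,suppress=True,linewidth=180)
t=dict(np.load("top0.npz"));s=dict(np.load("side0.npz"))
k=np.array([(288,88),(425,62),(446,198),(314,222)])/4.7+[165-.5,178-.5]
p=plane(t,k,.006)[:,:2]; print("mat",p.mean(0),p.tolist(),"sides",np.linalg.norm(p-np.roll(p,1,0),axis=1))
# tighter mask: red-minus-blue
i=t["img"].astype(float); d=i[...,2]-i[...,0]
m=box((d>108).astype(np.uint8)*255,220,186,264,230); m=cv2.morphologyEx(m,cv2.MORPH_OPEN,np.ones((3,3),np.uint8))
cs,_=cv2.findContours(m,0,cv2.CHAIN_APPROX_NONE); c=max(cs,key=cv2.contourArea)
print("mat rect",cv2.minAreaRect((plane(t,c.reshape(-1,2),.006)[:,:2]*1000).astype(np.float32)))
g=cv2.cvtColor(t["img"],cv2.COLOR_BGR2GRAY).astype(float)
cols=np.arange(297,323)
def cross(r0,r1,lev,x,up):
    for r in range(r0,r1):
        a,b=g[r,x],g[r+1,x]
        if (a>=lev>b) if not up else (a<lev<=b): return r+(a-lev)/(a-b)
    return np.nan
for nm,r0,r1,lev,up,z in(("felt top edge",201,205,136,False,.068),("felt low edge",204,208,122,True,.022)):
    y=np.array([cross(r0,r1,lev,x,up) for x in cols]); ok=~np.isnan(y)
    f=np.polyfit(cols[ok],y[ok],1); P=plane(t,[(294,np.polyval(f,294)),(325,np.polyval(f,325))],z)
    dv=P[0]-P[1]; print(nm,f,P[:,:2].tolist(),"yaw",np.arctan2(-dv[0],dv[1]),"resid",np.std(y[ok]-np.polyval(f,cols[ok])))
print("ends rows 201..204"); 
for x0 in(290,319): print(x0,g[201:205,x0:x0+12].astype(int))
E
python3 m2.py
```

```text
mat [0.4829 0.0292] [[0.5324061251698722, 0.09697870640789144], [0.5512799334590307, -0.021555352594969962], [0.4323305601740013, -0.035618004975729395], [0.4155488999844088, 0.07681969520406395]] sides [0.1186 0.12   0.1198 0.1137]
mat rect ((481.6974792480469, 29.55572509765625), (112.9291763305664, 110.90708923339844), 8.80778694152832)
felt top edge [ -0.0164 208.0792] [[0.48202991022774144, -0.1712606663134457], [0.4797874836198248, -0.29178479913214717]] yaw -0.01860347679911399 resid 0.05585415980296799
felt low edge [  0.0295 196.6999] [[0.4823322144339809, -0.17515959789694702], [0.4742314724565875, -0.2988510241966212]] yaw -0.06539814593590029 resid 0.16564924980427762
ends rows 201..204
290 [[131 130 128 130 147 161 169 171 170 169 166 166]
 [146 146 138 132 140 155 162 164 165 164 164 164]
 [153 151 145 127 122 133 138 141 140 141 140 138]
 [153 152 143 121 107 106 108 109 108 108 107 107]]
319 [[172 171 170 168 168 161 145 133 133 137 137 139]
 [154 153 153 154 154 151 136 131 132 133 135 137]
 [130 129 129 132 134 135 131 131 133 133 136 136]
 [ 99 100 101 102 111 121 128 134 135 136 137 139]]
```

Measurements so far, all consistent with the given sizes:
- **Stem:** (0.484, 0.2655), yaw -0.165.
- **Mat:** about (0.482, 0.0293), sides close to 120 mm.
- **Felt:** front at about x 0.479, centre y -0.2315, length about 121 mm, yaw about -0.02.

Next I grip across the stem's x sides. That closing angle leaves room on the last joint for the half turn.

```bash
cat > h.py <<'E'
from bench import robot, probe_bus, read_camera
import numpy as np
from scipy.spatial.transform import Rotation as R
np.set_printoptions(precision=4,suppress=True)
def q(a):  # tool down, closing line (tool y) at angle a
    y=np.array([np.cos(a),np.sin(a),0]);z=np.array([0,0,-1.]);x=np.cross(y,z)
    r=R.from_matrix(np.c_[x,y,z]).as_quat(); return np.r_[r[3],r[:3]]
def st(l=""):
    s=probe_bus.get_state();print(l,"t%.2f"%s["clock"],s["tool_pos"],"F",s["force"],"T",s["torque"],"g",round(s["grip_width"],4),round(s["grip_force"],1),"q",s["joint_positions"]);return s
BY=-0.02; BO=np.array([0.499,-0.2315])   # buff yaw, origin guess
ex=np.array([np.cos(BY),np.sin(BY)]);ey=np.array([-np.sin(BY),np.cos(BY)])
def bf(x,y): return BO+x*ex+y*ey
E
python3 - <<'E'
from h import *
P=np.array([.4838,.2655]); a=-.165; z=.046+.111+.054
robot.move_ptp([*P,z+.08],q(a)); st("above")
print("hit",robot.move_l([*P,z],feed=.1,contact_N=6)); st("at")
robot.close_gripper(100); st("grip")
d=np.array([np.cos(a),np.sin(a)])
robot.move_l([*P,z+.012],feed=.03); st("raised")
robot.move_l([*(P-.095*d),z+.012],feed=.08,contact_N=8); st("drawn")
import cv2
for n in("top","side"):
    c=read_camera(n); np.savez(f"{n}1.npz",**{k:np.array(v) for k,v in c.items()})
    i=c["img"]; i=i[175:235,150:230] if n=="top" else i[195:315,230:320]
    globals()[n]=cv2.resize(i,None,fx=4.8,fy=4.8,interpolation=2)
o=np.zeros((600,800,3),np.uint8);o[:288,:384]=top;o[:576,384:384+416]=side[:, :416];cv2.imwrite("pics/g1.png",o)
E
```

```text
above t1.82 [0.4835 0.2663 0.2911] F [ 0.4007  0.8063 -0.6138] T [ 0.0313  0.0073 -0.0061] g 0.0853 0.0 q [0.4244 0.1812 1.8193 0.0005 1.1408 0.5879]
hit False
at t2.77 [0.4843 0.2658 0.2116] F [-0.2004  0.509   0.5144] T [0.0541 0.0231 0.0285] g 0.0854 0.0 q [ 0.4231  0.2773  1.8792 -0.      0.9837  0.588 ]
grip t3.42 [0.4842 0.2655 0.2114] F [ 0.6948 -0.6853  1.6613] T [-0.094  -0.1191 -0.0014] g 0.0147 97.3 q [ 0.4228  0.2773  1.8797 -0.0004  0.9836  0.588 ]
raised t3.97 [0.4837 0.2655 0.223 ] F [-0.2758  0.1715 -1.506 ] T [0.0258 0.0471 0.0097] g 0.0146 97.3 q [0.4231 0.2615 1.8729 0.0001 1.0073 0.588 ]
drawn t5.30 [0.3906 0.2812 0.2232] F [ 0.3312  0.1455 -2.3163] T [ 0.0084 -0.004  -0.0383] g 0.0145 97.4 q [ 0.5334  0.1307  2.0325 -0.0002  0.9777  0.6988]
```

View pics/g1.png

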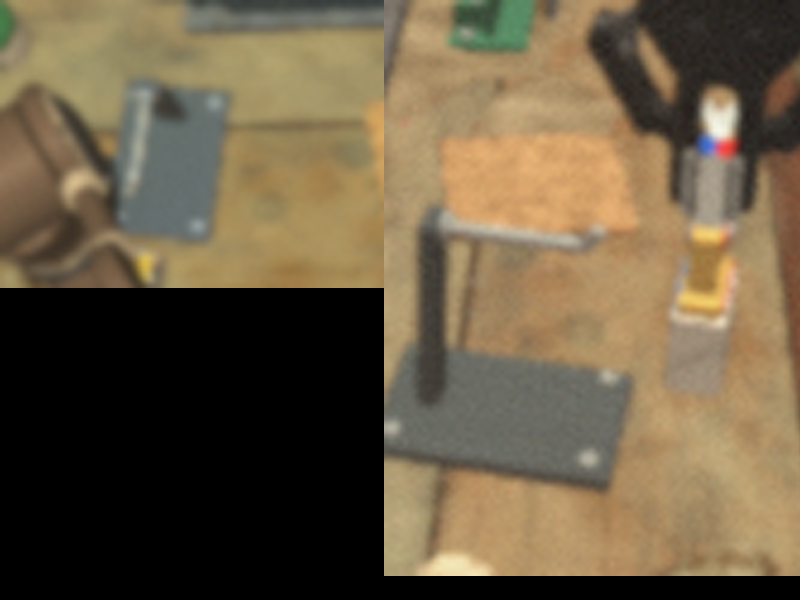

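The plaque is held upright and clear of the peg; the side crop shows the stem between the fingers and red toward the robot. Next I approach the felt's left part and step in, averaging the force.

```bash
cat >> h.py <<'E'
def favg(n=12):
    v=[]
    for _ in range(n): robot.pause(.02); v.append(probe_bus.get_state()["force"])
    return np.mean(v,0)
ZR=.187
def press(y,x0=-.042,target=1.8,xmax=-.022):
    robot.move_l([*bf(x0,y),ZR],feed=.08); robot.pause(.15); b=favg(20)@np.r_[ex,0]; x=x0; log=[]
    while x<xmax:
        x+=.002; robot.move_l([*bf(x,y),ZR],feed=.03); f=b-favg(8)@np.r_[ex,0]; log.append((round(x*1e3,1),round(f,2)))
        if f>target: break
    print("press",log); return x,b
E
python3 - <<'E'
from h import *
p=probe_bus.get_state()["tool_pos"]
robot.move_l([p[0],p[1],.26],feed=.15)
robot.move_l([*bf(-.085,.032),.26],q(BY),feed=.2)
robot.move_l([*bf(-.085,.032),ZR],feed=.12)
x,b=press(.032); st("pressed")
E
```

```text
press [(-40.0, np.float64(0.21)), (-38.0, np.float64(-0.22)), (-36.0, np.float64(0.22)), (-34.0, np.float64(-0.17)), (-32.0, np.float64(0.21)), (-30.0, np.float64(0.92)), (-28.0, np.float64(1.16)), (-26.0, np.float64(1.95))]
pressed t13.35 [ 0.4735 -0.1989  0.1869] F [-1.7329 -0.1388 -2.7105] T [ 0.0612  0.4381 -0.0659] g 0.0149 97.5 q [-0.4825  0.2454  1.9816 -0.0001  0.9149 -0.4625]
```

Contact came at about -33 mm (-34 expected), so the bar is now pushed back about 7 mm. Now I rub.

Run:
```python
from h import *
x=-.026; e=np.r_[ex,0]
robot.pause(.2)
for y in (.016,0,-.016,-.032):
    robot.move_l([*bf(x,y),ZR],feed=.03); print(y,favg(8))
st()
robot.move_l([*bf(-.085,-.032),ZR],feed=.1); print("free",favg(10))
robot.move_l([*bf(-.12,.0),.23],feed=.2)
for d in (1/3,2/3,1): robot.move_l([*bf(-.12,.01*d*3),.23],q(BY-np.pi*d),feed=.02)
robot.move_l([*bf(-.085,.032),ZR],feed=.1); st("turned")
x,b=press(.032); st("pressed")
```

```text
0.016 [-1.6997 -0.8425 -2.7895]
0 [-1.8334 -1.0085 -3.1787]
-0.016 [-1.951  -0.7711 -3.104 ]
-0.032 [-1.9976 -0.5758 -3.1967]
 t16.82 [ 0.4724 -0.2633  0.187 ] F [-3.1599 -0.032  -2.5963] T [-0.1676  0.4866 -0.0276] g 0.0147 97.5 q [-0.5887  0.2922  1.9196 -0.0009  0.9292 -0.5685]
free [ 0.1101  0.0071 -2.5454]
turned t22.50 [ 0.4145 -0.1978  0.1869] F [ 0.0763  0.1307 -2.5546] T [ 0.0491  0.0306 -0.0394] g 0.0147 97.6 q [-0.5399  0.1477  2.1028 -0.0002  0.8916  2.6215]
press [(-40.0, np.float64(0.03)), (-38.0, np.float64(0.23)), (-36.0, np.float64(-0.04)), (-34.0, np.float64(-0.23)), (-32.0, np.float64(0.22)), (-30.0, np.float64(0.6)), (-28.0, np.float64(1.0)), (-26.0, np.float64(1.53)), (-24.0, np.float64(2.11))]
pressed t27.12 [ 0.4755 -0.199   0.1869] F [-2.0477  0.5914 -2.6567] T [-0.0005  0.4579 -0.0416] g 0.0147 97.6 q [-0.4808  0.2487  1.9774 -0.0001  0.916   2.6808]
```

The red face is pressed about 8 mm. Now the red rub, then the move above the mat and a guarded set-down.

Run:
```python
from h import *
import cv2
x=-.025; robot.pause(.2)
for y in (.016,0,-.016,-.032):
    robot.move_l([*bf(x,y),ZR],feed=.03); print(y,favg(8))
robot.move_l([*bf(-.09,-.032),ZR],feed=.1)
robot.move_l([*bf(-.12,.0),.25],feed=.15)
M=np.array([.482,.0293])
p0,p1=bf(-.12,0),M
for d in (1/3,2/3,1): robot.move_l([*(p0+(p1-p0)*d),.25],q(BY-np.pi+d*np.pi/2),feed=.12)
robot.move_l([*M,.182],feed=.08); robot.pause(.2); print("free",favg())
print("touch",robot.move_l([*M,.1685],feed=.015,contact_N=3)); robot.pause(.2); print(favg()); st()
c=read_camera("side"); cv2.imwrite("pics/mat.png",cv2.resize(c["img"][165:305,200:320],None,fx=4,fy=4))
```

```text
0.016 [-1.9237 -1.2836 -2.9363]
0 [-2.2839 -0.7742 -2.9978]
-0.016 [-2.2166 -0.7248 -3.1449]
-0.032 [-2.2198 -0.615  -3.6048]
free [-0.0188 -0.1048 -2.5562]
touch True
[-0.0419 -0.218   5.3995]
 t37.29 [0.4818 0.0293 0.1719] F [ 0.5916 -0.4805  5.1045] T [-0.0274 -0.0058 -0.0211] g 0.0148 98.8 q [-0.0295  0.2157  2.0588 -0.0001  0.8675  1.5613]
```

View pics/mat.png

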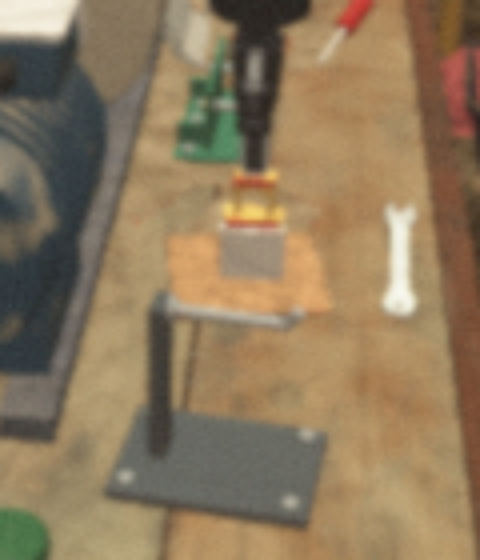

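The plaque stands upright in the middle of the mat at about (250,255) in the crop, with contact of about 8 N at the expected height (TCP 0.172 against 0.1714). Release, retreat and check.

Run:
```python
from h import *
import cv2
robot.gripper_open(); robot.pause(.3)
p=probe_bus.get_state()["tool_pos"]
robot.move_l([p[0],p[1],.30],feed=.1)
robot.move_l([.36,.15,.33],feed=.15); robot.pause(.5); st()
t=read_camera("top")["img"];c=read_camera("side")["img"]
a=cv2.resize(t[175:250,130:400],None,fx=2.9,fy=2.9)[:, :800]; b=cv2.resize(c[165:305,200:320],None,fx=2.6,fy=2.6)
o=np.zeros((600,800,3),np.uint8);o[:a.shape[0],:a.shape[1]]=a;o[225:225+b.shape[0],:b.shape[1]]=b;cv2.imwrite("pics/end.png",o)
```

```text
t41.58 [0.3601 0.1499 0.3299] F [-0.1637 -0.2341  0.6958] T [-0.017   0.0344 -0.0023] g 0.0855 0.0 q [ 0.2821 -0.198   2.1133  0.0011  1.2298  1.8727]
```

View pics/end.png

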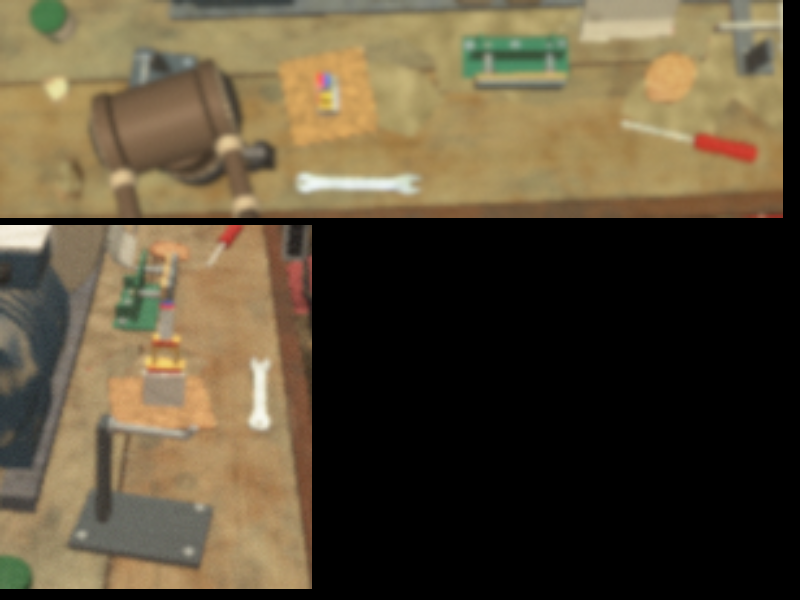

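The plaque stands free and upright in the middle of the mat (top crop about (328,95)), the felt bar is back, the bystanders in view have not moved, and the gripper is clear.

```bash
python3 -c "
from bench import robot, probe_bus, read_camera
print(robot.hand_in())"
```

```text
the job is handed in; nothing more can be done
None
```

The job is handed in at about 42 s of the 72 s allowed: both plaque faces were rubbed left to right at an estimated 7–9 mm push, and the plaque stands released and upright in the middle of the cork mat; hand-in returned no verdict.

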